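Third hand: hold the shelf bracket to the sprung pegboard

ROBOT

A 7-joint arm with a two-finger parallel gripper is mounted at the origin on the work surface. World frame = base frame: x ahead of the robot, y to its left, z up, the work surface at z = 0. Lengths are in m, angles in degrees, forces in N, time in s.
With the tool pointing down it reaches from about 0.425 to 0.825 m from the base axis. Payload 3.6 kg.
Tool frame: the origin (TCP) lies at the centre of the arm's flange, where the gripper is bolted on; the fingertips stand 186 mm ahead of it and the grasp point (between the pads) lies 167 mm ahead of it; z points along the fingers, y is the line along which they close (so a half turn about z gives the same grasp; the last joint's range is limited). The gripper opens to 93 mm and grips with 3 to 60 N. Pads are 15 mm wide; open, the fingers measure 128 mm over their backs; the gripper's body (75 mm by 188 mm) begins 65 mm behind the grasp point.
Start: joints at [-1.518, 35.231, -0.722, 81.555, 0.464, 63.22, -2.315], TCP at [0.65, 0, 0.405] pointing down, gripper open.
Joint ranges: [-178.69, 178.69], [-17.37, 117.87], [-77.05, 75.6], [15.02, 138.74], [-78.02, 258.01], [0.78, 113.62], [-162.83, 162.83]. Speed limits (degrees/s): [159.86, 159.86, 180, 180, 180, 180, 180].

INTERFACE

Orientations are given as a 3x3 rotation matrix whose columns are the frame's x, y, z axes.
In Python, from bench import * gives the robot as it stands.
- The arm moves only by the tool step_arm, never from a script. Its argument "increments" is one flat list of numbers, 7 for each row, row after row: the shift along the world's x, y, z in m, then the turn, a rotation vector about the world's x, y, z in degrees, then the finger opening in m, from 0 to 0.093. A call has 1 to 10 rows; each row is the pose to reach, as a shift and turn from the pose commanded when the call began; what a row does not reach only later rows make up. A row lasts 1/12 s, in which the tool goes at most 41.7 mm and 7.16 degrees, less where a joint would pass 70% of its speed; a pose out of reach is approached as far as the arm can. A call with a gripper value outside its range is refused whole. The fingers move at their own pace and stop on an object; "newtons" is the grip in N (left out, the last holds). Time passes only in rows, so rows that repeat a pose let the fingers close. It gives the time, the measured TCP pose, the force, the opening and the grip force at its end, in the units of the state.
- get_state(): the state, without advancing time (a new reading comes with each control period).
- camera(name): name is "scene" or "side" or "wrist"; returns the picture (400x640x3 uint8, blue, green, red); there is no depth.
- camera_model(name): a dict with "vertical_fov" (degrees; the focal length in pixels is half the picture's height over the tangent of half this angle, whatever the lens; pixels are square), "cx", "cy" (the principal point, pixels), "view" (4x4, takes a point from world to camera coordinates). Camera axes: x right, y down, z forward; pixel columns grow to the right and rows downward; lengths in m; the calibration is good to about 2 mm. A picture is of the moment at which its call begins: read the wrist's pose just before it. camera_model takes no time and is no camera call; for the wrist camera it gives the pose at the moment of the call.
- sign_off(): hands the job in; it is judged then, once.
The state is a dict: "time_s": time; "joint_pos": joint angles; "joint_vel": joint speeds; "effort": joint torques, N m; "tool_pos": TCP position; "orientation": TCP orientation; "contact_force": force on the tool from outside, world axes, zero at the start; "moment": the same for the moment, N m; "opening": finger opening in m; "finger_force": force on a finger pad.
Only numpy, scipy, OpenCV 4.12 (cv2) and the standard library are available. Lean on these libraries where they do the work, as an engineer would, in place of code of your own. Each camera call takes 0.05 s, during which the arm holds its last target. There are 200 camera calls.

TASK

Be my third hand: set the T-shaped wooden shelf bracket upright at counter level with its back plate flat against the holed face of the low sprung pegboard and the end of that plate butted up to the steel stop block, and press it into the board with a steady push of about 10 newtons on the board (give or take 3, and at no time more than 20) so that I can screw it on from behind. Keep that push up for at least three seconds and finish while still holding and pressing it, without letting go; push only on the bracket, not on the board, and leave everything else on the counter where it is.

Things in the scene. Friction and masses are not known exactly. Their poses are not given: they have to be found in the camera images.
- bracket: loose rubberwood T bracket, about 0.16 kg, upright, z up. Back plate: x -55 to 55 mm, y 46 to 70, 60 high; back face is y = +70. Arm (grip across its 24 mm thickness): x -12 to 12, y -40 to 46, 40 high. Origin on the underside, below the arm. Starts with its y within 0.8 rad of world +y; to be placed with its axes along the pegboard's.
- bracket_end (a point): middle of the bracket's plate end that must meet the stop: (55, 58, 30) mm in the bracket's frame
- bracket_back (a point): middle of the bracket's back face: (0, 70, 30) mm in the bracket's frame
- pegboard: low upright plywood board with small holes, 300 mm long (x), 12 thick (y), 138 high, 2 mm clear of the counter. Origin: counter level, middle of the holed front face, which is the plane y = 0 and looks along -y; z up. It gives on springs along +y only, 1 mm per newton (10 N = 10 mm), up to 25 mm, and springs back.
- stand: fixed steel stand behind the pegboard with its springs: foot 320 x 50 x 12 mm, two uprights 120 mm high. Its origin and axes coincide with the unpressed pegboard's, so the pegboard's y in this frame is how far it is pressed in: at 1 mm per newton this shows the true push on the board, while the wrist also feels what the bracket rubs off on the counter (a few newtons if it is borne down on).
- stop: steel stop block fixed to the counter in front of the pegboard's +x half, 30 mm (x) by 60 (y) by 45 high; it does not move with the board. Axes as the stand's. Origin: foot of its stop face, the plane x = 0, which looks along -x; it fills x 0 to 30, y -30 to 30 mm; its y = 30 side is 2 mm short of the unpressed board's face.
- bowl: bystander: grey silicone bowl, 110 mm across, 50 mm high; origin under its centre
- mug: bystander: white mug, 76 mm across, 80 mm high, handle to its +y; origin under its centre
- kettle: bystander: stainless tea kettle, 170 mm across, 180 mm high with its bail, spout to its +y reaching 135 mm from the centre; origin under its centre
- mill: bystander: wooden pepper mill, 56 mm across, 170 mm high; origin under its centre
- grater: bystander: steel box grater, 85 x 65 mm, 196 mm high with handle; origin under its centre
- scoop: bystander: white plastic scoop lying flat, 180 mm long, 55 mm wide, 35 mm high; origin on its underside near the middle, pan to its +x
- screwdriver: bystander: screwdriver lying along its x, about 200 mm long, less than 40 mm high; origin on its underside
Things that resemble listed ones, but are neither listed nor needed, are in the scene too. Of the things that look like the bracket, take the one that is farthest to the robot's right at the start. Of the things like the stop, leave any that is purple; of the rest the larger one is meant.

How it is judged (in metres and radians):
On the way:
1. the bracket stands flat against the pegboard and up to the stop, pressed into the board with 5 to 15 N, for three seconds (contact force between bracket and pegboard between 5 and 15 N and x of bracket_end in the frame of stop between -0.003 and 0.003 m and angle between the x axis of bracket and the x axis of pegboard, either way round below 0.07 rad and angle between bracket's own z axis and vertical below 0.1 rad and height (world z) of bracket below 0.006 m and y of bracket_back in the frame of pegboard above -0.004 m and contact force between each of the arm, the fingers and pegboard below 0.5 N), for 2.8 s.
At the end, for the whole second after the job is handed in: The bracket is upright at counter level (underside within 6 mm of the counter, tilt under 0.1 rad), its back flat on the pegboard (within 0.07 rad and 4 mm), its plate end within 3 mm of the stop face, and the still robot presses it into the board with 5 to 15 N without touching the board (all of step 1 and contact force between any of the fingers, the arm and bracket above 2 N and linear speed of each of bracket, pegboard below 0.01 m/s); the arm keeps its last pose, push and grip.
It fails at once if the bracket is pressed into the board with more than 22 N (contact force between bracket and pegboard above 22 N).
It fails at once if a bystander is moved more than 30 mm or tipped (distance of any of bowl, mug, kettle, mill, grater, scoop, screwdriver from where it was at the start of the episode above 0.03 m or angle between any of bowl, mug, kettle, mill, grater's own z axis and vertical above 0.4 rad).
It also fails if it takes over 58 s, if anything falls off the work surface, if the arm or the gripper's body presses on something with over 40 N, if the wrist force passes 120 N, or if a joint passes its speed limit or range.

## Working session

There is one attempt and no reset: what is moved stays moved. The work goes in short steps, Python scripts to look and compute and a tool call to move; the robot and the scene stay as the last step left them, time stands still between calls to the robot, and variables do not carry over. Pictures are saved under pics/ and viewed, at most 10 in all, crops included, and the job is handed in when it is done.

Besides the shell and the picture viewer there is one more tool, called after "Call:" as a command line: name --argument value ..., lists and objects as JSON in quotes. step_arm: Moves the arm, as the interface text tells. Its arguments: {"type":"object","properties":{"increments":{"type":"array"},"newtons":{"type":"number"}},"required":["increments"]}

```bash
mkdir -p pics; ls
python3 - <<'E'
from bench import *
import cv2
s=get_state();print(s)
for n in("scene","side"):
    cv2.imwrite(f"pics/{n}0.png",camera(n)); print(n,camera_model(n))
E
```

```text
pics
{'time_s': 0.0, 'joint_pos': array([-1.51938717, 35.28933639, -0.72341945, 81.64052106,  0.46659351,
       63.21846709, -2.31618554]), 'joint_vel': array([ 0.01093081,  0.02970331, -0.03912217,  0.02023578, -0.03336115,
       -0.00607249, -0.01733018]), 'effort': array([ 5.37042069e-04, -4.58937871e+01,  2.08912762e-01, -1.65743172e+01,
       -6.11085235e-02,  2.03703978e-02,  2.53581929e-04]), 'tool_pos': array([6.49686594e-01, 2.69316366e-05, 4.03584208e-01]), 'orientation': array([[-8.74335329e-05,  9.99996778e-01, -2.53691801e-03],
       [ 9.99999994e-01,  8.72575494e-05, -6.94796375e-05],
       [-6.92580484e-05, -2.53692407e-03, -9.99996780e-01]]), 'contact_force': array([ 0.47928362,  0.09404829, -0.0774843 ]), 'moment': array([ 0.01411678,  0.02877568, -0.00792391]), 'finger_force': 0.0, 'opening': 0.09268584518802643}
scene {'vertical_fov': 57.03774673963529, 'cx': 314.74789633609817, 'cy': 199.77738725141415, 'view': array([[ 0.79552492,  0.6058792 , -0.00710596, -0.48463635],
       [ 0.38310756, -0.51204041, -0.76879335, -0.16233729],
       [-0.46943444,  0.60887193, -0.6394578 ,  1.4334069 ],
       [ 0.        ,  0.        ,  0.        ,  1.        ]])}
side {'vertical_fov': 44.795909672747406, 'cx': 318.7371320259297, 'cy': 195.10607753990928, 'view': array([[-0.91223487, -0.40935167, -0.01608573,  0.53871677],
       [-0.26910265,  0.628373  , -0.72988433,  0.18912438],
       [ 0.30888721, -0.66149723, -0.68338138,  1.50654479],
       [ 0.        ,  0.        ,  0.        ,  1.        ]])}
```

View pics/scene0.png

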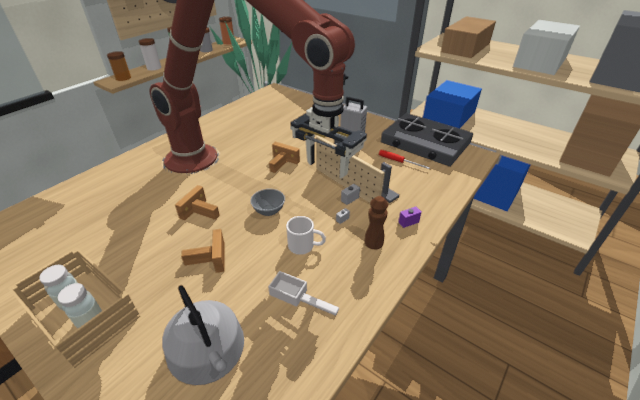

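View pics/side0.png

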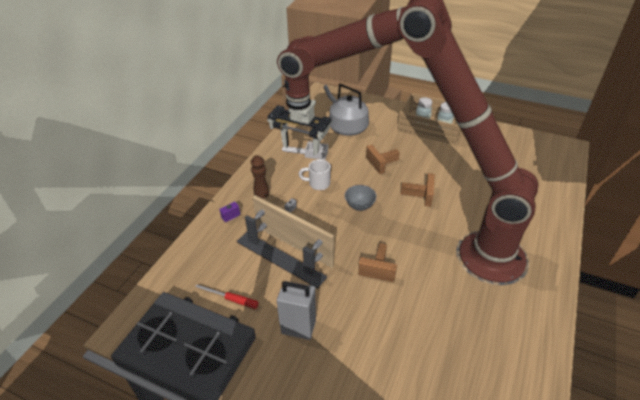

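Scene: three bracket-like Ts at (285,155), (197,203) and (207,250). Stop-like blocks: grey (350,194), a small grey one (343,215) and a purple one (410,217). The board's holed face spans about (317,150)–(388,195). Next I cast rays to rank the Ts by y, and view an enlarged crop.

```bash
cat > h.py <<'E'
import numpy as np, cv2
from bench import *
def ray(m,uv):
    f=200/np.tan(np.radians(m["vertical_fov"]/2)); V=np.array(m["view"])
    d=V[:3,:3].T@np.array([(uv[0]-m["cx"])/f,(uv[1]-m["cy"])/f,1]); return -V[:3,:3].T@V[:3,3],d
def onz(m,uv,z):
    o,d=ray(m,uv); return o+d*(z-o[2])/d[2]
def proj(m,p):
    f=200/np.tan(np.radians(m["vertical_fov"]/2)); c=m["view"]@np.r_[p,1]
    return f*c[0]/c[2]+m["cx"],f*c[1]/c[2]+m["cy"]
E
python3 - <<'E'
from h import *
np.set_printoptions(precision=3,suppress=True)
m=camera_model("scene");w=camera_model("side")
for n,p in dict(T1=(285,155),T2=(197,203),T3=(207,250),stop=(350,194),small=(343,215),purple=(410,217),bowl=(268,205),mug=(300,240),mill=(375,240),kettle=(203,350),scoop=(300,295)).items(): print(n,onz(m,p,.03))
a=cv2.imread("pics/scene0.png")
c1=cv2.resize(a[175:325,150:350],None,fx=3,fy=3,interpolation=cv2.INTER_CUBIC)[:300*2-150]
c2=cv2.resize(a[130:255,270:430],None,fx=5,fy=4.8,interpolation=cv2.INTER_CUBIC)
cv2.imwrite("pics/c1.png",c1);cv2.imwrite("pics/c2.png",cv2.resize(a[130:245,270:430],None,fx=5,fy=5,interpolation=cv2.INTER_CUBIC))
E
```

```text
T1 [0.314 0.203 0.03 ]
T2 [ 0.272 -0.179  0.03 ]
T3 [ 0.457 -0.293  0.03 ]
stop [0.639 0.153 0.03 ]
small [0.678 0.054 0.03 ]
purple [0.846 0.168 0.03 ]
bowl [ 0.461 -0.05   0.03 ]
mug [ 0.639 -0.108  0.03 ]
mill [0.809 0.02  0.03 ]
kettle [ 0.678 -0.49   0.03 ]
scoop [ 0.757 -0.253  0.03 ]
```

View pics/c1.png

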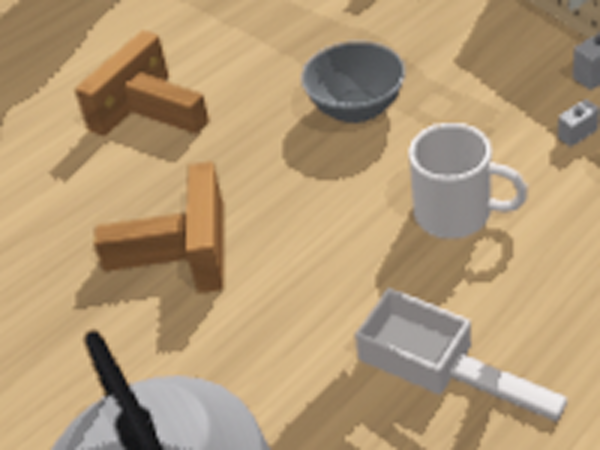

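View pics/c2.png

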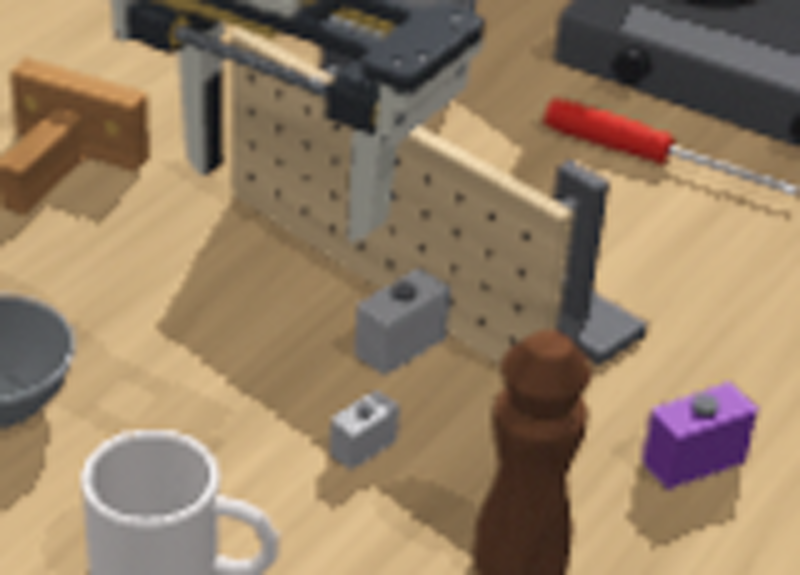

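T3 at (207,250) has the smallest y (-0.29), so it is farthest right, and its plate faces roughly +y: this is the bracket. Of the blocks, the larger non-purple one, grey at (350,194), is the stop. Next: rough poses and the wrist view.

Run:
```python
from h import *
np.set_printoptions(precision=4,suppress=True)
m=camera_model("scene")
def c1(u,v,z): return onz(m,(150+u/3-.33,175+v/3-.33),z)
def c2(u,v,z): return onz(m,(270+u/5-.4,130+v/5-.4),z)
for n,p in dict(plate=[(188,165,.06),(214,163,.06),(221,252,.06),(187,248,.06)],arm=[(97,228,.04),(97,246,.04),(180,216,.04),(184,237,.04)]).items():
    for q in p: print(n,q,c1(*q)[:2])
for q in [(412,132,.14),(568,215,.14),(237,205,.002),(500,357,.002),(232,30,.14)]: print("board",q,c2(*q)[:2])
for q in [(357,315,.045),(415,270,.045),(448,287,.045),(388,332,.045),(388,370,0),(357,355,0)]: print("stop",q,c2(*q)[:2])
cv2.imwrite("pics/w0.png",camera("wrist"));w=camera_model("wrist");print(w)
```

```text
plate (188, 165, 0.06) [ 0.4342 -0.2473]
plate (214, 163, 0.06) [ 0.4518 -0.2308]
plate (221, 252, 0.06) [ 0.5407 -0.3018]
plate (187, 248, 0.06) [ 0.5135 -0.3165]
arm (97, 228, 0.04) [ 0.4124 -0.3405]
arm (97, 246, 0.04) [ 0.4303 -0.3541]
arm (180, 216, 0.04) [ 0.4615 -0.285 ]
arm (184, 237, 0.04) [ 0.4845 -0.2999]
board (412, 132, 0.14) [0.6073 0.2016]
board (568, 215, 0.14) [0.7323 0.1808]
board (237, 205, 0.002) [0.4479 0.2255]
board (500, 357, 0.002) [0.6931 0.1906]
board (232, 30, 0.14) [0.4362 0.236 ]
stop (357, 315, 0.045) [0.6209 0.1252]
stop (415, 270, 0.045) [0.6248 0.1881]
stop (448, 287, 0.045) [0.6522 0.1855]
stop (388, 332, 0.045) [0.6465 0.1227]
stop (388, 370, 0) [0.6397 0.1369]
stop (357, 355, 0) [0.6146 0.1375]
{'vertical_fov': 69.2067486474003, 'cx': 322.1708880320459, 'cy': 199.81900569550734, 'view': array([[ 1.    , -0.0008, -0.0028, -0.6484],
       [-0.0001, -0.9644,  0.2645, -0.0318],
       [-0.0029, -0.2645, -0.9644,  0.3908],
       [ 0.    ,  0.    ,  0.    ,  1.    ]])}
```

View pics/w0.png

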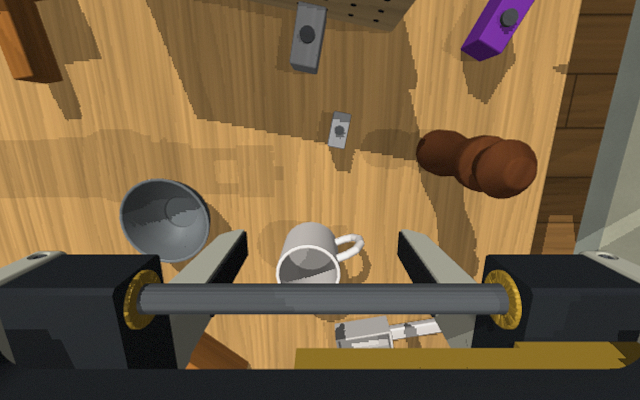

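Wrist view: the grey stop is at the top edge, about (308,35), with the board just beyond it; mug, bowl and mill are clear of the route. I'll shift a little to see the stop and board from near.

Call:
step_arm --increments '[-0.03,0.05,0,0,0,0,0.093,-0.03,0.05,0,0,0,0,0.093,-0.03,0.05,0,0,0,0,0.093,-0.03,0.05,0,0,0,0,0.093]'

```text
time_s: 0.48
tool_pos: [0.6196, 0.0517, 0.4048]
orientation: [[-0.004, 1.0, -0.0], [1.0, 0.004, 0.0], [0.0, -0.0, -1.0]]
contact_force: [0.6, -0.7, 0.2]
opening: 0.0927
finger_force: 0.0
```

Run:
```python
from h import *
import pickle
w=camera_model("wrist");a=camera("wrist");cv2.imwrite("pics/w1full.png",a);pickle.dump(w,open("w1.pkl","wb"))
cv2.imwrite("pics/w1.png",cv2.resize(a[0:140,230:430],None,fx=4,fy=4,interpolation=cv2.INTER_CUBIC))
```

```text
(no output)
```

View pics/w1.png

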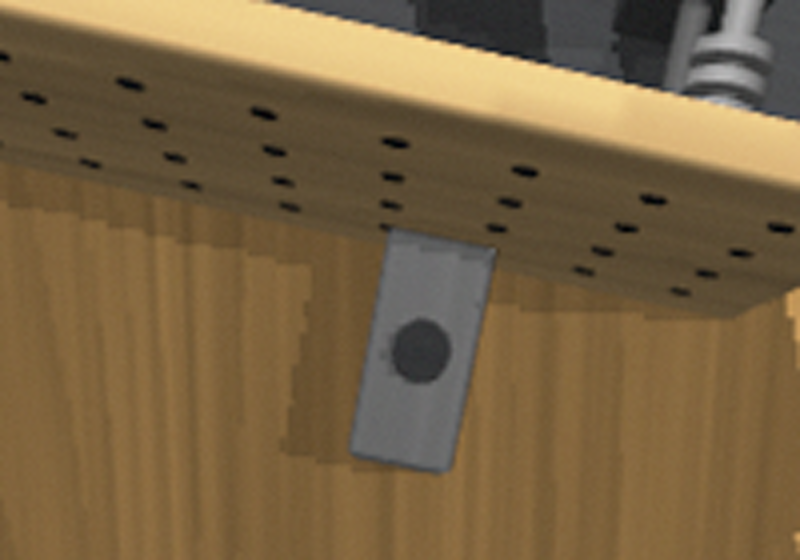

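The stop's top face has crop corners (389,229), (496,250), (446,472), (352,455). The board's top front edge runs (0,13)→(800,187) and its foot edge (0,160)→(735,318).

Run:
```python
from h import *
import pickle
np.set_printoptions(precision=4,suppress=True)
w=pickle.load(open("w1.pkl","rb"))
c=lambda u,v,z: onz(w,(230+u/4-.375,v/4-.375),z)[:2]
A,B,C,D=[c(*q,.045) for q in [(389,229),(496,250),(446,472),(352,455)]]
ang=lambda d:np.degrees(np.arctan2(d[1],d[0]))
print("stop",A,B,C,D,"sides",*[np.linalg.norm(x) for x in(B-A,C-B,D-C,A-D)],"yaw",ang(B-A),ang(C-D),ang(A-D)-90,ang(B-C)-90)
for p,q in [(c(0,13,.14),c(800,187,.14)),(c(0,160,.002),c(735,318,.002))]: print("board",p,q,ang(q-p))
```

```text
stop [0.6237 0.1894] [0.6524 0.1844] [0.6402 0.1269] [0.6137 0.1315] sides 0.029219736848807694 0.058700885541741764 0.026853569249048814 0.05881493504726623 yaw -9.996514501881522 -9.672830576333974 -9.753319947124183 -12.063243924177186
board [0.5504 0.2072] [0.7008 0.1786] -10.78143270720347
board [0.5085 0.2161] [0.7306 0.1731] -10.973020890715459
```

Call:
step_arm --increments '[-0.02,-0.03,0,0,0,-6.5,0.093,-0.04,-0.065,0,0,0,-13,0.093,-0.06,-0.1,0,0,0,-19.5,0.093,-0.08,-0.135,0,0,0,-26,0.093,-0.1,-0.17,0,0,0,-32,0.093,-0.115,-0.205,0,0,0,-38,0.093,-0.13,-0.24,0,0,0,-38,0.093,-0.15,-0.275,0,0,0,-38,0.093,-0.165,-0.31,0,0,0,-38,0.093,-0.18,-0.345,0,0,0,-38,0.093]'

```text
time_s: 1.37
tool_pos: [0.4383, -0.2982, 0.4051]
orientation: [[0.618, 0.786, 0.0], [0.786, -0.618, -0.002], [-0.001, 0.001, -1.0]]
contact_force: [-0.2, -0.7, 0.1]
opening: 0.093
finger_force: 0.0
```

Call:
step_arm --increments '[-0.015,-0.04,0,0,0,0,0.093,-0.03,-0.07,0,0,0,0,0.093,-0.03,-0.07,0,0,0,0,0.093,-0.03,-0.07,0,0,0,0,0.093]'

```text
time_s: 1.7
tool_pos: [0.4076, -0.3687, 0.4048]
orientation: [[0.622, 0.783, -0.001], [0.783, -0.622, -0.002], [-0.002, 0.0, -1.0]]
contact_force: [-0.0, 0.8, 0.1]
opening: 0.093
finger_force: 0.0
```

Run:
```python
from h import *
import pickle
w=camera_model("wrist");a=camera("wrist");cv2.imwrite("pics/w2full.png",a);pickle.dump(w,open("w2.pkl","wb"));print(get_state()["tool_pos"])
cv2.imwrite("pics/w2.png",cv2.resize(a[:300,160:560],None,fx=2,fy=2,interpolation=cv2.INTER_CUBIC))
```

```text
[ 0.40914183 -0.36644082  0.40462533]
```

View pics/w2.png

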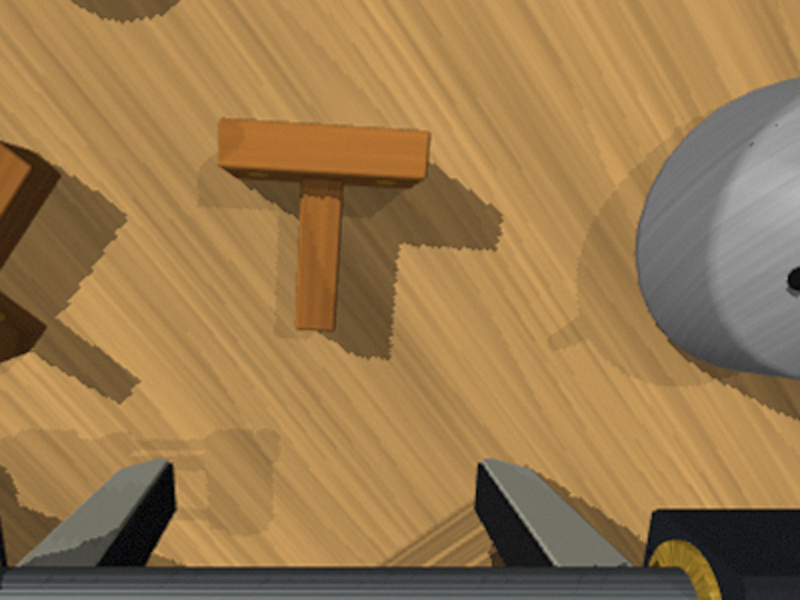

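The bracket's plate top back corners are at crop (219,118) and (430,131). The arm's end is at (297,327)–(333,329), and at the plate it spans (302,182)–(343,184).

Run:
```python
from h import *
import pickle
np.set_printoptions(precision=4,suppress=True)
w=pickle.load(open("w2.pkl","rb"))
c=lambda u,v,z: onz(w,(160+u/2-.25,v/2-.25),z)[:2]
ang=lambda d:np.degrees(np.arctan2(d[1],d[0]))
P,Q=c(219,118,.06),c(430,131,.06);F,G=c(219,167,.06),c(427,179,.06)
a,b=c(297,327,.04),c(333,329,.04);d,e=c(302,182,.04),c(343,184,.04)
print(P,Q,F,G,"len",np.linalg.norm(Q-P),np.linalg.norm(P-F),ang(Q-P),ang(G-F))
print("arm",a,b,d,e,np.linalg.norm(b-a),np.linalg.norm(e-d),ang(d-a)-90,ang(e-b)-90,np.linalg.norm((d+e-a-b)/2))
y=np.radians(-38.5);Y=np.array([-np.sin(y),np.cos(y)])
print("yaw?",ang((P+Q)/2-(a+b)/2)-90,"origin",(P+Q)/2-.07*Y,(a+b)/2+.04*Y)
s=get_state();print(s["tool_pos"],s["orientation"][:,1],ang(-s["orientation"][:,1])+180)
```

```text
[ 0.4478 -0.232 ] [ 0.5287 -0.3041] [ 0.4324 -0.2496] [ 0.5139 -0.322 ] len 0.1083604721603829 0.023418483116404737 -41.74244456210362 -41.60353136765617
arm [ 0.4087 -0.3415] [ 0.4247 -0.3558] [ 0.4622 -0.2804] [ 0.4794 -0.2955] 0.021466410363580282 0.022907144588165087 -41.21942029802616 -42.23379128583282 0.08130829257294381
yaw? -41.61294860649437 origin [ 0.4447 -0.3228] [ 0.4416 -0.3173]
[ 0.4091 -0.3664  0.4046] [ 0.7859 -0.6184 -0.0001] 321.8005753297099
```

Yaw is -41.65° and the origin about (0.4425, -0.3195); the plate measures 108×23 mm against 110×24 nominal. I'll grasp at bracket y = +5 mm.

Call:
step_arm --increments '[0.022,0.03,0,0,0,-3.4,0.093,0.037,0.05,0,0,0,-3.4,0.093,0.037,0.05,-0.04,0,0,-3.4,0.093,0.037,0.05,-0.08,0,0,-3.4,0.093,0.037,0.05,-0.12,0,0,-3.4,0.093,0.037,0.05,-0.15,0,0,-3.4,0.093,0.037,0.05,-0.18,0,0,-3.4,0.093,0.037,0.05,-0.2,0,0,-3.4,0.093,0.037,0.05,-0.212,0,0,-3.4,0.093,0.037,0.05,-0.212,0,0,-3.4,0.093]'

```text
time_s: 2.58
tool_pos: [0.4473, -0.3128, 0.19]
orientation: [[0.659, 0.752, -0.004], [0.752, -0.659, 0.004], [0.0, -0.006, -1.0]]
contact_force: [1.3, 0.4, -0.4]
opening: 0.093
finger_force: 0.0
```

Call:
step_arm --increments '[0,0,0,0,0,0,0.06,0,0,0,0,0,0,0.035,0,0,0,0,0,0,0.015,0,0,0,0,0,0,0.015,0,0,0,0,0,0,0.015,0,0,0,0,0,0,0.015]' --newtons 45

```text
time_s: 3.08
tool_pos: [0.4471, -0.315, 0.1934]
orientation: [[0.661, 0.75, 0.001], [0.75, -0.661, -0.001], [0.0, 0.001, -1.0]]
contact_force: [-0.4, -0.3, 0.1]
opening: 0.0575
finger_force: 0.0
```

Call:
step_arm --increments '[0,0,0,0,0,0,0.01,0,0,0,0,0,0,0.01,0,0,0,0,0,0,0.01,0,0,0,0,0,0,0.01,0,0,0,0,0,0,0.01,0,0,0,0,0,0,0.01,0,0,0,0,0,0,0.01,0,0,0,0,0,0,0.01]'

```text
time_s: 3.75
tool_pos: [0.4469, -0.3149, 0.1927]
orientation: [[0.661, 0.75, -0.0], [0.75, -0.661, 0.0], [0.0, -0.0, -1.0]]
contact_force: [-0.7, -0.7, 0.8]
opening: 0.0239
finger_force: 45.0
```

Gripped at 23.9 mm opening with 45 N. Now I lift over the bowl and mug, and traverse with a +30.6° turn.

Call:
step_arm --increments '[0,0,0.03,0,0,0,0.01,0,0,0.07,0,0,0,0.01,0,0,0.11,0,0,0,0.01,0.006,0.025,0.12,0,0,3,0.01,0.013,0.06,0.12,0,0,7,0.01,0.021,0.095,0.12,0,0,11,0.01,0.029,0.13,0.12,0,0,15,0.01,0.037,0.165,0.12,0,0,19,0.01,0.045,0.2,0.12,0,0,23,0.01,0.053,0.235,0.12,0,0,27,0.01]'

```text
time_s: 4.58
tool_pos: [0.4998, -0.0783, 0.3126]
orientation: [[0.245, 0.969, -0.001], [0.969, -0.245, 0.0], [-0.0, -0.001, -1.0]]
contact_force: [0.6, -0.1, -0.9]
opening: 0.0235
finger_force: 45.0
```

Call:
step_arm --increments '[0.008,0.035,0,0,0,3.6,0.01,0.016,0.07,0,0,0,3.6,0.01,0.024,0.105,0,0,0,3.6,0.01,0.032,0.14,0,0,0,3.6,0.01,0.037,0.17,0,0,0,3.6,0.01,0.04,0.19,0,0,0,3.6,0.01,0.04,0.199,0,0,0,3.6,0.01,0.04,0.199,0,0,0,3.6,0.01,0.04,0.199,0,0,0,3.6,0.01]'

```text
time_s: 5.33
tool_pos: [0.5396, 0.1179, 0.3123]
orientation: [[0.188, 0.982, -0.001], [0.982, -0.188, -0.002], [-0.002, -0.001, -1.0]]
contact_force: [1.1, -1.0, -1.3]
opening: 0.0237
finger_force: 45.0
```

Run:
```python
from h import *
import pickle
w=camera_model("wrist");a=camera("wrist");pickle.dump(w,open("w3.pkl","wb"));s=get_state();print(s["tool_pos"],s["orientation"],s["contact_force"])
cv2.imwrite("pics/w3.png",cv2.resize(a[:300,120:520],None,fx=2,fy=2,interpolation=cv2.INTER_CUBIC))
```

```text
[0.53975324 0.11681767 0.31247057] [[ 1.89931764e-01  9.81796692e-01 -1.08697314e-03]
 [ 9.81794531e-01 -1.89933739e-01 -2.16200793e-03]
 [-2.32910510e-03 -6.56550300e-04 -9.99997072e-01]] [ 0.14379787 -0.47756704 -1.73417577]
```

View pics/w3.png

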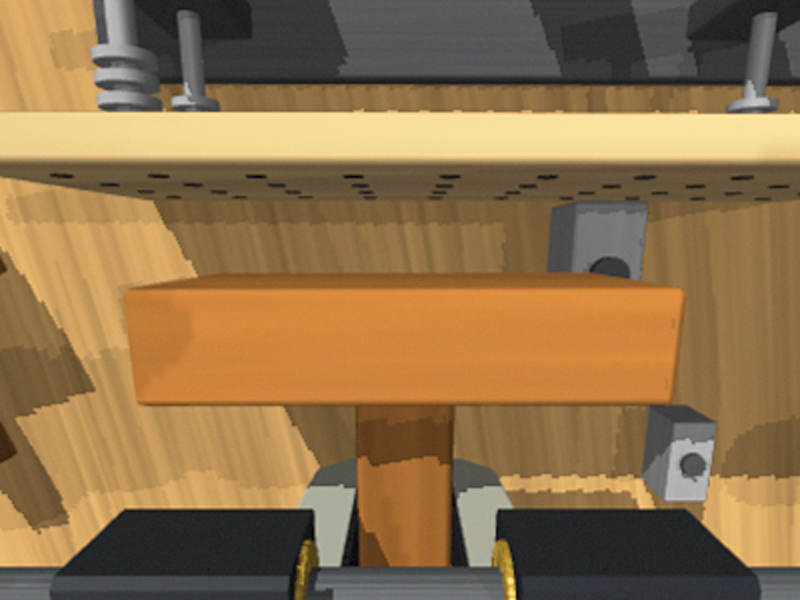

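The bracket's back edge (122,290)–(684,289) is parallel to the board's edge (row ~164); the stop is at (600,240). I compute the remaining gaps.

Run:
```python
from h import *
import pickle
np.set_printoptions(precision=4,suppress=True)
w=pickle.load(open("w3.pkl","rb"))
c=lambda u,v,z: onz(w,(120+u/2-.25,v/2-.25),z)[:2]
ang=lambda d:np.degrees(np.arctan2(d[1],d[0]))
y=np.radians(-10.8);X=np.array([np.cos(y),np.sin(y)]);Y=np.array([-X[1],X[0]])
f=lambda p:np.array([p@X,p@Y])
t=get_state()["tool_pos"][:2];print("tool",f(t))
P,Q=c(122,290,.18),c(684,289,.18);print("bracket",f(P)-f(t),f(Q)-f(t),np.linalg.norm(P-Q),ang(Q-P))
p,q=c(0,165,.14),c(798,167,.14);print("board top",f(p),f(q),ang(q-p))
print("stop",f(c(577,203,.045)),f(c(647,206,.045)),f(c(563,270,.045)))
```

```text
tool [0.5083 0.2159]
bracket [-0.0544  0.064 ] [0.0524 0.064 ] 0.10680827449821285 -10.774969655134814
board top [0.4087 0.3068] [0.6037 0.306 ] -11.02689793892852
stop [0.577  0.3032] [0.6054 0.302 ] [0.5733 0.2768]
```

Everything agrees: about 15 mm to the stop and 26.5 mm to the board. I descend to about 1 mm above the counter, moving 9 mm toward the stop.

Call:
step_arm --increments '[0,0,-0.035,0,0,0,0.01,0,0,-0.07,0,0,0,0.01,0,0,-0.1,0,0,0,0.01,0,0,-0.113,0,0,0,0.01,0,0,-0.118,0,0,0,0.01,0.005,-0.001,-0.118,0,0,0,0.01,0.009,-0.0017,-0.118,0,0,0,0.01,0.009,-0.0017,-0.118,0,0,0,0.01,0.009,-0.0017,-0.118,0,0,0,0.01]'

```text
time_s: 6.13
tool_pos: [0.5498, 0.1166, 0.1957]
orientation: [[0.189, 0.982, 0.003], [0.982, -0.189, 0.0], [0.001, 0.002, -1.0]]
contact_force: [-0.0, -0.2, -2.6]
opening: 0.024
finger_force: 45.0
```

Call:
step_arm --increments '[0.0017,0.0088,0,0,0,0,0.01,0.0034,0.0177,0,0,0,0,0.01,0.0034,0.0177,0,0,0,0,0.01,0.0054,0.0173,0,0,0,0,0.01,0.0074,0.0169,0,0,0,0,0.01,0.0074,0.0169,0,0,0,0,0.01,0.0074,0.0169,0,0,0,0,0.01]'

```text
time_s: 6.72
tool_pos: [0.5565, 0.1338, 0.1947]
orientation: [[0.188, 0.982, -0.0], [0.982, -0.188, -0.0], [-0.0, -0.0, -1.0]]
contact_force: [-0.3, 0.5, -1.3]
opening: 0.0237
finger_force: 45.0
```

Call:
step_arm --increments '[0.001,-0.0002,0,0,0,0,0.01,0.001,-0.0002,0,0,0,0,0.01,0.001,-0.0002,0,0,0,0,0.01]'

```text
time_s: 6.97
tool_pos: [0.5571, 0.1338, 0.1946]
orientation: [[0.188, 0.982, -0.001], [0.982, -0.188, -0.0], [-0.001, -0.001, -1.0]]
contact_force: [-0.2, 0.3, -1.5]
opening: 0.0236
finger_force: 45.0
```

Call:
step_arm --increments '[0.001,-0.0002,0,0,0,0,0.01,0.001,-0.0002,0,0,0,0,0.01,0.001,-0.0002,0,0,0,0,0.01]'

```text
time_s: 7.22
tool_pos: [0.5575, 0.1337, 0.1945]
orientation: [[0.187, 0.982, -0.003], [0.982, -0.187, -0.0], [-0.001, -0.003, -1.0]]
contact_force: [-2.8, -0.6, -1.8]
opening: 0.0239
finger_force: 45.0
```

Stop contact felt (-2.8 N along x at the predicted place). Now I advance to the board.

Call:
step_arm --increments '[0.0006,0.0029,0,0,0,0,0.01,0.0011,0.0059,0,0,0,0,0.01,0.0015,0.0079,0,0,0,0,0.01,0.0019,0.0098,0,0,0,0,0.01,0.0019,0.0098,0,0,0,0,0.01,0.0019,0.0098,0,0,0,0,0.01]'

```text
time_s: 7.72
tool_pos: [0.5594, 0.1435, 0.1942]
orientation: [[0.187, 0.982, -0.003], [0.982, -0.187, -0.001], [-0.002, -0.003, -1.0]]
contact_force: [-4.1, -1.3, -1.6]
opening: 0.0238
finger_force: 45.0
```

Call:
step_arm --increments '[0.0006,0.0029,0,0,0,0,0.01,0.0006,0.0029,0,0,0,0,0.01,0.0006,0.0029,0,0,0,0,0.01]'

```text
time_s: 7.97
tool_pos: [0.5598, 0.1456, 0.1942]
orientation: [[0.188, 0.982, -0.004], [0.982, -0.188, -0.002], [-0.003, -0.004, -1.0]]
contact_force: [-6.0, -2.4, -0.4]
opening: 0.0237
finger_force: 45.0
```

Call:
step_arm --increments '[0.0002,0.002,0,0,0,0,0.01,0.0004,0.004,0,0,0,0,0.01,0.0004,0.004,0,0,0,0,0.01,0.0004,0.004,0,0,0,0,0.01]'

```text
time_s: 8.3
tool_pos: [0.5602, 0.1482, 0.1942]
orientation: [[0.19, 0.982, -0.005], [0.982, -0.19, -0.004], [-0.005, -0.004, -1.0]]
contact_force: [-5.7, -5.3, -0.2]
opening: 0.0239
finger_force: 45.0
```

Call:
step_arm --increments '[0.0003,0.0025,0,0,0,0,0.01,0.0006,0.005,0,0,0,0,0.01,0.0006,0.005,0,0,0,0,0.01,0.0006,0.005,0,0,0,0,0.01,0.0006,0.005,0,0,0,0,0.01]'

```text
time_s: 8.72
tool_pos: [0.5609, 0.1518, 0.1942]
orientation: [[0.191, 0.982, -0.005], [0.982, -0.191, -0.006], [-0.007, -0.004, -1.0]]
contact_force: [-5.7, -7.6, -0.2]
opening: 0.0235
finger_force: 45.0
```

Run:
```python
from h import *
import pickle
w=camera_model("wrist");a=camera("wrist");pickle.dump(w,open("w4.pkl","wb"));s=get_state();print(s["tool_pos"],s["contact_force"],s["moment"],s["orientation"])
w0=camera_model("scene")
b=camera("scene");cv2.imwrite("pics/scene4.png",b)
A=cv2.resize(a[:200,:],(800,250),interpolation=cv2.INTER_CUBIC)
B=cv2.resize(b[120:225,270:430],(533,350),interpolation=cv2.INTER_CUBIC)
o=np.zeros((600,800,3),np.uint8);o[:250]=A;o[250:,:533]=B;cv2.imwrite("pics/m4.png",o)
```

```text
[0.56090884 0.15177037 0.19422572] [-7.2761807  -8.09988408  1.33206004] [-1.36454888  1.14543357 -0.04422189] [[ 0.19099444  0.98157772 -0.00512788]
 [ 0.9815651  -0.19102481 -0.00628357]
 [-0.00714736 -0.00383322 -0.99996711]]
```

View pics/m4.png

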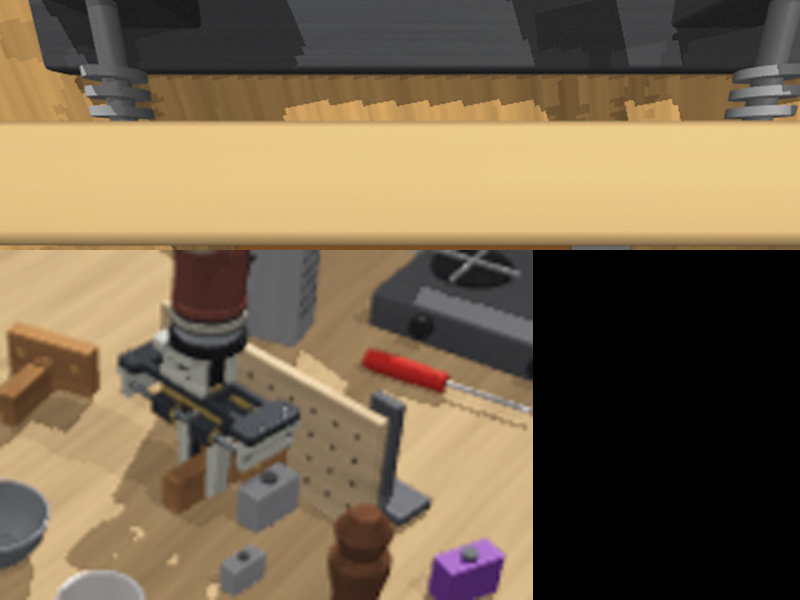

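The bracket stands upright at the board and stop, with fingers clear of the board. I measure the true press-in from the shift of the board holes in the scene camera (before and after) and the board edge in the wrist view.

```bash
cat > press.py <<'E'
from h import *
def press(img):
    m=camera_model("scene");y=np.radians(-10.8);Y=np.array([-np.sin(y),np.cos(y),0])
    g0,g1=[cv2.cvtColor(i,cv2.COLOR_BGR2GRAY) for i in(cv2.imread("pics/scene0.png"),img)]
    mask=np.zeros_like(g0);cv2.fillPoly(mask,[np.array([(358,160),(384,176),(384,196),(364,190),(358,180)])],255)
    p=cv2.goodFeaturesToTrack(g0,30,.05,4,mask=mask)
    q,st,_=cv2.calcOpticalFlowPyrLK(g0,g1,p,None,winSize=(9,9),maxLevel=1)
    b,stb,_=cv2.calcOpticalFlowPyrLK(g1,g0,q,None,winSize=(9,9),maxLevel=1)
    r=[]
    for u,v,w in zip(p[:,0],q[:,0],b[:,0]):
        if np.hypot(*(w-u))>.3: continue
        o,d=ray(m,u); P=o+d*(.3065-o@Y)/(d@Y)
        J=np.array(proj(m,P+.01*Y))-proj(m,P); e=v-u; k=e@J/(J@J)
        if np.linalg.norm(e-k*J)<.8: r.append(k*10)
    return np.median(r),np.std(r),len(r),np.hypot(*J)
E
python3 - <<'E'
from press import *
import pickle
np.set_printoptions(precision=4,suppress=True)
print("press mm",press(cv2.imread("pics/scene4.png")))
w=pickle.load(open("w4.pkl","rb"));y=np.radians(-10.8);Y=np.array([-np.sin(y),np.cos(y)])
for v in (98,192,194): print(v,onz(w,(320,v),.14)[:2]@Y)
t=get_state()["tool_pos"];print("tool Y",t[:2]@Y,"X",t[:2]@[Y[1],-Y[0]])
E
```

```text
press mm (np.float64(9.73387654773167), np.float64(0.5969947990920841), 7, np.float64(2.488863730337533))
98 0.32823471725588543
192 0.31770951739198966
194 0.3174647685869954
tool Y 0.2541851991358926 X 0.5225380818921128
```

Press-in is 9.7 mm from the hole shift, with about 11 mm from the wrist view and a 9.3 N wrist force. That is about 10 N, so I hold.

Call:
step_arm --increments '[0,0,0,0,0,0,0.01,0,0,0,0,0,0,0.01,0,0,0,0,0,0,0.01,0,0,0,0,0,0,0.01,0,0,0,0,0,0,0.01,0,0,0,0,0,0,0.01,0,0,0,0,0,0,0.01,0,0,0,0,0,0,0.01,0,0,0,0,0,0,0.01,0,0,0,0,0,0,0.01]'

```text
time_s: 9.65
tool_pos: [0.5609, 0.1518, 0.1942]
orientation: [[0.191, 0.982, -0.005], [0.982, -0.191, -0.006], [-0.007, -0.004, -1.0]]
contact_force: [-6.3, -7.8, 1.0]
opening: 0.0233
finger_force: 45.0
```

Call:
step_arm --increments '[0,0,0,0,0,0,0.01,0,0,0,0,0,0,0.01,0,0,0,0,0,0,0.01,0,0,0,0,0,0,0.01,0,0,0,0,0,0,0.01,0,0,0,0,0,0,0.01,0,0,0,0,0,0,0.01,0,0,0,0,0,0,0.01,0,0,0,0,0,0,0.01,0,0,0,0,0,0,0.01]'

```text
time_s: 10.48
tool_pos: [0.5609, 0.1518, 0.1942]
orientation: [[0.191, 0.982, -0.005], [0.982, -0.191, -0.006], [-0.007, -0.004, -1.0]]
contact_force: [-6.5, -7.6, 0.7]
opening: 0.0237
finger_force: 45.0
```

Call:
step_arm --increments '[0,0,0,0,0,0,0.01,0,0,0,0,0,0,0.01,0,0,0,0,0,0,0.01,0,0,0,0,0,0,0.01,0,0,0,0,0,0,0.01,0,0,0,0,0,0,0.01,0,0,0,0,0,0,0.01,0,0,0,0,0,0,0.01,0,0,0,0,0,0,0.01,0,0,0,0,0,0,0.01]'

```text
time_s: 11.32
tool_pos: [0.5609, 0.1518, 0.1942]
orientation: [[0.191, 0.982, -0.005], [0.982, -0.191, -0.006], [-0.007, -0.004, -1.0]]
contact_force: [-5.8, -7.2, 1.1]
opening: 0.0236
finger_force: 45.0
```

Call:
step_arm --increments '[0,0,0,0,0,0,0.01,0,0,0,0,0,0,0.01,0,0,0,0,0,0,0.01,0,0,0,0,0,0,0.01,0,0,0,0,0,0,0.01,0,0,0,0,0,0,0.01,0,0,0,0,0,0,0.01,0,0,0,0,0,0,0.01,0,0,0,0,0,0,0.01,0,0,0,0,0,0,0.01]'

```text
time_s: 12.15
tool_pos: [0.5609, 0.1518, 0.1942]
orientation: [[0.191, 0.982, -0.005], [0.982, -0.191, -0.006], [-0.007, -0.004, -1.0]]
contact_force: [-6.6, -8.2, 0.9]
opening: 0.0238
finger_force: 45.0
```

Run:
```python
from press import *
b=camera("scene");cv2.imwrite("pics/scene5.png",b);print(press(b));s=get_state();print(s["tool_pos"],s["contact_force"])
cv2.imwrite("pics/m5.png",cv2.resize(b[130:230,290:400],(660,600),interpolation=cv2.INTER_CUBIC))
```

```text
(np.float64(9.690726715850262), np.float64(0.6152255763883427), 7, np.float64(2.488863730337533))
[0.56089222 0.15176382 0.19419786] [-6.49702389 -8.97666223  1.5100708 ]
```

View pics/m5.png

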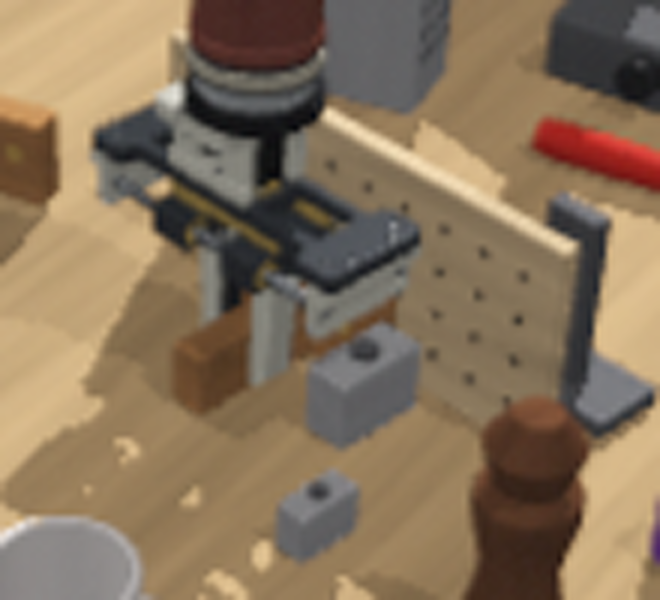

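The crop shows the bracket upright, its back on the board and its plate end against the grey stop at (350,380). The gripper is clear of the board, and the press is steady at 9.7 mm (about 10 N) after more than 3 s.

```bash
python3 -c "
from bench import *
print(sign_off())"
```

```text
the job is handed in; nothing more can be done
None
```

The bracket is upright against the pegboard and butted to the stop, still gripped and pressed in at about 10 N (9.7 mm by camera) after over 3 s of steady holding; the job is handed in, with no verdict returned.

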